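# Line up the cover hinge for its pin

### The job

Move the capped tube that stands in front of the hinge block away and stand it upright on bare bench at least 12 cm from the hinge gap. Then take the loose hinge leaf with the single knuckle, bring it level to the block with its knuckle in the gap between the two fixed knuckles so that all the holes line up and the pin could be pushed through, and finish while still holding it there in the air, without jamming it against the block. Leave the other leaf (two knuckles), the tin and the bottle where they are.

Things in the scene. Friction and masses are not known exactly. Their poses are not given: they have to be found in the camera images.
- jamb_block: Fixed aluminium block 60 (x) x 100 (y) x 48 high on a flange 6 thick (reaching x +54, y +-62); a steel leaf 6 thick on top with two fixed knuckles hanging over its front (own -x, toward the robot). A fixed dark pin waits in the +y knuckle and sticks out to y = +78. Origin: centre of the underside. Besides the things listed, the bench is bare for x 0.40 to 0.66, y -0.30 to 0.30 m.
- gap_centre (a point): Middle of the gap between the block's two fixed knuckles, on their hole axis: at (-46, 0, 60) in the block's frame, axes as the block's, y along the holes. Knuckles: tubes of outside diameter 24, hole 12, each 24 long; the gap is 34 wide (y -17 to +17), open above, in front and below; the block's front face is 16 behind the axis.
- leaf_one: Loose steel leaf with ONE knuckle, 0.10 to 0.21 kg, lying flat. Plate x -32 to +24, y +-27, z 0 to 6. Upright grip rib along own x: x +-20, 12 thick in y, up to z 46; grip it across y. Origin: underside, below the rib's centre. Knuckle at the +x end. When fitted its axes are parallel to the block's, its origin at (-86, 0, 48) in the block's frame.
- knuckle_centre (a point): Middle of the hole in leaf_one's knuckle, at (40, 0, 12) in the leaf's frame; axes as the leaf's, y along the hole. The knuckle is a tube of outside diameter 24, hole 12, 28 long (y -14 to +14).
- leaf_two: The other loose steel leaf: same plate and rib, but TWO knuckles, each 20 long, with a space of 14 between them. Does not fit; leave it. Origin and axes as leaf_one.
- tube: Capped centrifuge tube standing upright in front of the gap, 114 high, 29 diameter, cap 32 diameter from z 100 to 114, about 0.05 kg. Origin: centre of its foot.
- tin: Round tin, 56 diameter, 28 high, bystander. Origin: centre of underside. (The faint ring on the bench is only a flat mark.)
- bottle: Small reagent bottle with a black cap, 54 diameter, 100 high, bystander. Origin: centre of underside.
Mind the look-alikes: they are no part of the job. Leave any purple look-alike of the leaf_one alone. What is shaped like the tube but red is not meant.

How it is judged:
By the outcome, as a careful person would: the job done as asked, in the order asked, and still so for the second after the job is handed in, while the arm keeps its last pose, push and grip.
It also fails if it takes over 53 s, if anything falls off the work surface, if the arm or the gripper's body presses on something with over 40 N, if the wrist force passes 120 N, or if a joint passes its speed limit or range.

### The arm

A 6-joint arm with a two-finger parallel gripper is mounted at the origin on the work surface; the furniture and walls round the work are solid. World frame = base frame: x ahead of the robot, y to its left, z up, the work surface at z = 0. Lengths are in m, angles in rad, forces in N, time in s.
With the tool pointing down it reaches from about 0.35 to 0.8 m from the base axis. Payload 7.3 kg.
Tool frame: the origin (TCP) lies midway between the tips of the shut fingers; the grasp point (between the pads) lies 19 mm behind it (r.grip_point_offset is the distance from the TCP to the grasp point, in m); z points along the fingers, y is the line along which they close (so a half turn about z gives the same grasp; the last joint's range is limited). The gripper opens to 85 mm and grips with 20 to 120 N. Pads are 22 mm wide; open, the fingers measure 114 mm over their backs; the gripper's body (76 mm by 85 mm) begins 54 mm behind the grasp point. The pads swing forward as they close: fully open they stand 13 mm farther back than shut.
Start: joints at [1.141, 0.342, 1.524, -0, 1.275, -0.146], TCP at [0.147, 0.504, 0.199] pointing down, gripper open.
Joint ranges: [-2.53, 2.53], [-0.77, 2.02], [0.04, 2.7], [-1, 4.14], [0.28, 2.66], [-3.11, 3.11]. Speed limits (rad/s): [2.57, 2.57, 3.14, 3.14, 3.14, 3.14].

### API

Orientations are given as a rotation vector (axis times angle).
In Python, from rig import r, camera, camera_params, ticket gives the robot as it stands.
- The arm moves only by the tool move_arm, never from a script. Its argument "series" is text: rows parted by semicolons, each of 5 numbers parted by spaces: the shift along the tool's x, y, z in m, then the turn about the tool's z in degrees, then the closure, from 0 (fully open) to 1 (shut). A call has 1 to 12 rows; each row shifts and turns the commanded pose from where the row before left it, along the tool's axes as they then stand; what a row does not reach is not made up. A row lasts 1/10 s, in which the tool goes at most 50 mm and 8.59 degrees, less where a joint would pass 70% of its speed; a pose out of reach is approached as far as the arm can. A call is refused whole if a number of a shift passes 0.05 or a number of a turn 8.59, either way. A call with a gripper value outside its range is refused whole. The fingers move at their own pace and stop on an object; "grip_force" is the grip in N (left out, the last holds). Time passes only in rows, so rows that do not move let the fingers close. It gives the time, the measured TCP pose, the force, the opening and the grip force at its end, in the units of the state.
- r.get_state(): the state, without advancing time (a new reading comes with each control period).
- camera(name): name is "side" or "top"; returns the picture (480x640x3 uint8, red, green, blue); there is no depth.
- camera_params(name): a dict with "intrinsics" (3x3 intrinsics, pixels), "R" (3x3) and "t" (3): a world point X has camera coordinates R X + t. Camera axes: x right, y down, z forward; pixel columns grow to the right and rows downward; lengths in m; the calibration is good to about 2 mm. A picture is of the moment at which its call begins. camera_params takes no time and is no camera call.
- ticket.close_job(): hands the job in; it is judged then, once.
The state is a dict: "clock": time; "joint_positions": joint angles; "dq": joint speeds; "tau": joint torques, N m; "tcp_pos": TCP position; "ee_rot": TCP orientation; "contact_force": force on the tool from outside, world axes, zero at the start; "wrist_torque": the same for the moment, N m; "width": finger opening in m; "grasp_force": force on a finger pad.
Only numpy, scipy, OpenCV 4.12 (cv2) and the standard library are available. Lean on these libraries where they do the work, as an engineer would, in place of code of your own. Each camera call takes 0.05 s, during which the arm holds its last target. There are 200 camera calls.

## Working session

There is one attempt and no reset: what is moved stays moved. The work goes in short steps, Python scripts to look and compute and a tool call to move; the robot and the scene stay as the last step left them, time stands still between calls to the robot, and variables do not carry over. Pictures are saved under pics/ and viewed, at most 10 in all, crops included, and the job is handed in when it is done.

Besides the shell and the picture viewer there is one more tool, called after "Request:" by a JSON object that holds its "method" and its "body". move_arm: Moves the arm, as the interface text tells. Its arguments: {"type":"object","properties":{"series":{"type":"string"},"grip_force":{"type":"number"}},"required":["series"]}

```bash
ls; mkdir -p pics
python3 - <<'E'
from rig import r,camera,camera_params
import cv2
for n in("top","side"):
    cv2.imwrite(f"pics/{n}0.png",camera(n)[:,:,::-1]); print(n,camera_params(n))
print(r.get_state(), r.grip_point_offset)
E
```

```text
pics
top {'intrinsics': array([[542.60374979,   0.        , 321.18013421],
       [  0.        , 542.60374979, 230.8124277 ],
       [  0.        ,   0.        ,   1.        ]]), 'R': array([[-0.00586868, -0.99992012, -0.01119456],
       [-0.99509099,  0.00694556, -0.09872022],
       [ 0.09879008,  0.01056024, -0.99505226]]), 't': array([0.00923939, 0.51754231, 0.96473965])}
side {'intrinsics': array([[456.91325317,   0.        , 318.69049784],
       [  0.        , 456.91325317, 243.9170287 ],
       [  0.        ,   0.        ,   1.        ]]), 'R': array([[ 9.99800451e-01, -1.88626905e-02,  6.57700452e-03],
       [-3.79311382e-04, -3.47104466e-01, -9.37826394e-01],
       [ 1.99728367e-02,  9.37636757e-01, -3.47042357e-01]]), 't': array([-0.50674265,  0.0749686 ,  1.00597145])}
{'clock': 0.1, 'joint_positions': array([ 1.14099837e+00,  3.42661933e-01,  1.52493154e+00, -4.12557477e-06,
        1.27537933e+00, -1.45988695e-01]), 'dq': array([ 0.00174186, -0.00290316, -0.00236599, -0.00029474,  0.0003387 ,
       -0.00109671]), 'tau': array([ 2.70560173e-03, -4.34449875e+01, -2.46490592e+01, -5.68754285e-05,
        4.74150904e-03,  5.74779776e-06]), 'tcp_pos': array([0.14681339, 0.50363767, 0.19808736]), 'ee_rot': array([-4.44254996e-01, -3.10963009e+00,  2.08021049e-03]), 'contact_force': array([ 0.19128021, -0.11158581, -0.53603995]), 'wrist_torque': array([-0.0139113 ,  0.02043785, -0.01422   ]), 'grasp_force': 0.0, 'width': 0.08533141815679217} 0.0187
```

View pics/top0.png

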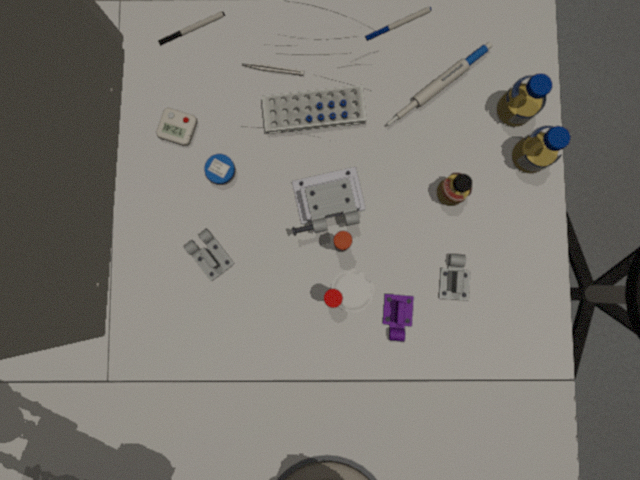

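View pics/side0.png

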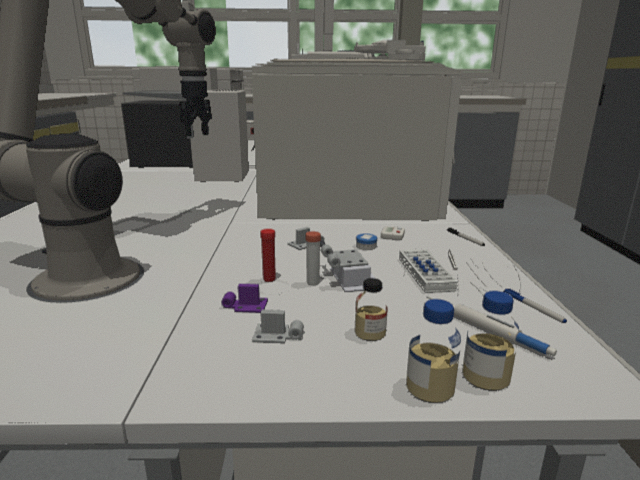

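Top view (pixels):
- **Tube candidates:** an orange-capped clear tube at (343,241), in front of the gap, and an all-red tube at (333,298), which is the look-alike. I choose the orange-capped one.
- **Leaf candidates:** a steel leaf with one knuckle at (455,280), a two-knuckle leaf at (210,255) and a purple one at (398,313). I choose (455,280).

Next is one close crop to check both choices.

```bash
cat > h.py <<'E'
import numpy as np,cv2
from rig import r,camera,camera_params
P={n:camera_params(n) for n in("top","side")}
def ray(n,u,v):
    p=P[n];K,R,t=p["intrinsics"],p["R"],p["t"]
    return -R.T@t, R.T@np.linalg.solve(K,[u,v,1.])
def onz(n,u,v,z):
    c,d=ray(n,u,v); return (c+d*(z-c[2])/d[2])[:2]
def proj(n,X):
    p=P[n];x=p["intrinsics"]@(p["R"]@np.asarray(X)+p["t"]);return x[:2]/x[2]
def tri(a,b):
    (c1,d1),(c2,d2)=ray("top",*a),ray("side",*b)
    s=np.linalg.lstsq(np.c_[d1,-d2],c2-c1,rcond=None)[0]
    A,B=c1+s[0]*d1,c2+s[1]*d2
    return (A+B)/2,np.linalg.norm(A-B)
E
python3 - <<'E'
import cv2,numpy as np
im=cv2.imread("pics/top0.png")
a=cv2.resize(im[160:260,280:380],(400,400),interpolation=cv2.INTER_CUBIC)
b=cv2.resize(im[245:310,420:485],(390,400),interpolation=cv2.INTER_CUBIC)
s=cv2.imread("pics/side0.png")
c=cv2.resize(s[220:350,220:390],(790,200*0+195*3),interpolation=cv2.INTER_CUBIC)
cv2.imwrite("pics/z1.png",np.hstack([a,b])); cv2.imwrite("pics/z2.png",c)
E
```

```text
(no output)
```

View pics/z1.png

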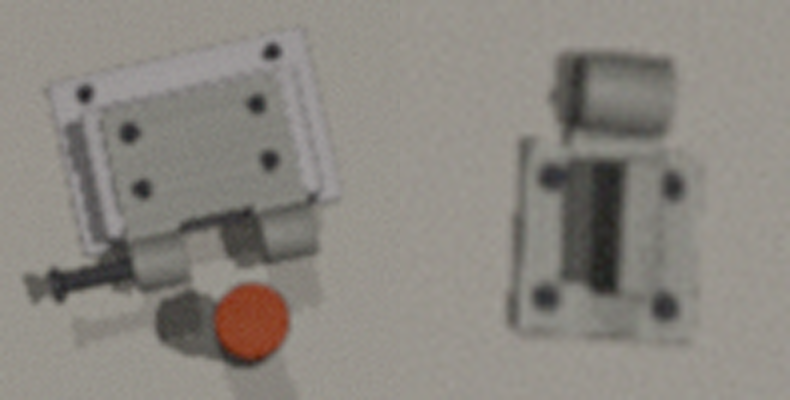

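View pics/z2.png

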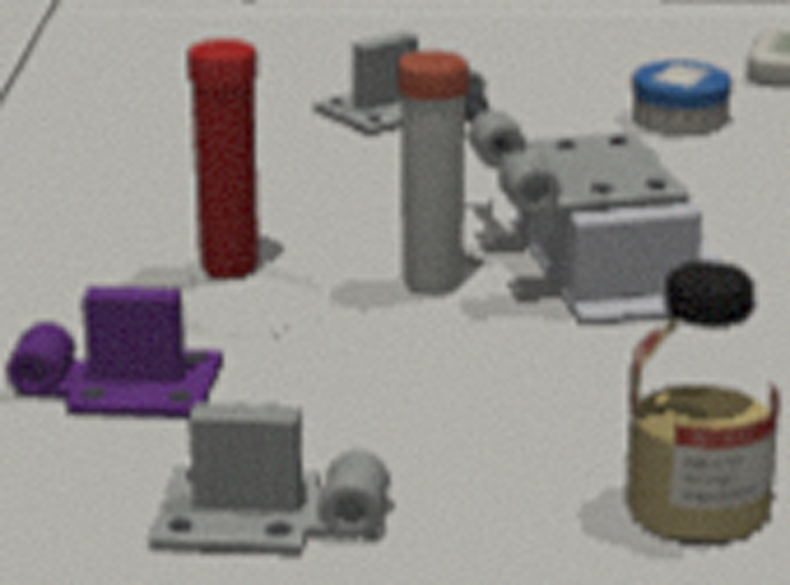

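The crop confirms the orange-capped tube in front of the gap, and the leaf at (455,280) has a single knuckle at its far (+x) end. Now I measure.

```bash
cat >> h.py <<'E'
def avg(n,k=4): return np.mean([camera(n).astype(float) for _ in range(k)],0).astype(np.uint8)
def blob(im,lo,hi,box):
    hsv=cv2.cvtColor(im,cv2.COLOR_RGB2HSV); m=cv2.inRange(hsv,lo,hi)
    u0,v0,u1,v1=box; z=np.zeros_like(m); z[v0:v1,u0:u1]=m[v0:v1,u0:u1]
    cs=cv2.findContours(z,0,2)[0]; c=max(cs,key=cv2.contourArea); return c
def cen(c): M=cv2.moments(c); return M["m10"]/M["m00"],M["m01"]/M["m00"]
E
python3 - <<'E'
from h import *
t,s=avg("top"),avg("side")
np.save("t0.npy",t);np.save("s0.npy",s)
for nm,bt,bs in(("tube",(325,225,360,255),(300,225,330,290)),("red",(320,285,345,310),(255,225,280,290))):
    c=blob(t,(0,120,90),(14,255,255),bt); d=blob(s,(0,100,90),(14,255,255),bs)
    print(nm,cen(c),cv2.boundingRect(c),"at z.114",onz("top",*cen(c),.114),cv2.boundingRect(d))
    # side: cap side centre col
    print(tri(cen(c),cen(d)))
# block screws (z=54) and flange screws(z=6)
f=lambda x,y:(280+(x+.5)/4-.5,160+(y+.5)/4-.5)
S=[onz("top",*f(*p),.054) for p in((129,133),(257,104),(142,189),(269,160))]
print("screws",S,"mean",np.mean(S,0)); e=S[0]-S[1]+S[2]-S[3]; print("yaw from y",np.degrees(np.arctan2(-e[0],e[1])))
e=S[0]-S[2]+S[1]-S[3]; print("yaw x",np.degrees(np.arctan2(e[1],e[0])))
g=lambda x,y:(420+(x+.5)/6-.5,245+(y+.5)*65/400-.5)
L=[onz("top",*g(*p),.006) for p in((554,177),(673,185),(545,297),(666,307))] if 0 else [onz("top",*g(p[0]-400,p[1]),.006) for p in((554,177),(673,185),(545,297),(666,307))]
print("leafscrews",L,np.mean(L,0)); e=L[0]-L[1]+L[2]-L[3]; print(np.degrees(np.arctan2(-e[0],e[1])));e=L[0]-L[2]+L[1]-L[3]; print(np.degrees(np.arctan2(e[1],e[0])))
print("leaf knuckle c",onz("top",*g(225,93),.014),"rib top c", onz("top",*g(592-400,225),.046))
print("leaf2",onz("top",210,258,.01),"cab corner",onz("side",257,218,0),"tin",onz("top",220,170,.028),"bottle",onz("top",462,183,.1),"purple",onz("top",398,313,.01))
E
```

```text
tube (342.42291666666665, 239.91875) (334, 231, 18, 19) at z.114 [ 0.49340103 -0.03015892] (306, 231, 14, 11)
(array([ 0.49303472, -0.03031461,  0.10907861]), np.float64(0.0015358628997034377))
red (332.66735395189, 297.7223367697594) (324, 289, 18, 19) at z.114 [ 0.39833989 -0.01322829] (261, 229, 14, 10)
(array([ 0.39751573, -0.01334205,  0.10874003]), np.float64(0.0014024959691217788))
screws [array([0.58296274, 0.02182988]), array([ 0.59562616, -0.0354126 ]), array([0.55768916, 0.01614629]), array([ 0.57030572, -0.04050353])] mean [ 0.57664595 -0.00948499]
yaw from y 12.514705826954662
yaw x 12.022143376484664
leafscrews [array([ 0.43919476, -0.22203665]), array([ 0.43658582, -0.25839936]), array([ 0.40351307, -0.21827572]), array([ 0.40034027, -0.25510525])] [ 0.41990848 -0.23845425]
-4.5166313679157595
-5.601978833907457
leaf knuckle c [ 0.46384035 -0.24263835] rib top c [ 0.42461492 -0.22415186]
leaf2 [0.47005569 0.21199685] cab corner [0.32163475 0.45002639] tin [0.63143016 0.19194658] bottle [ 0.59009935 -0.23439978] purple [ 0.36752709 -0.13315694]
```

```bash
cat >> h.py <<'E'
from scipy.spatial.transform import Rotation as Ro
def yaw(R=None):
    R=Ro.from_rotvec(r.get_state()["ee_rot"]).as_matrix() if R is None else R
    return np.degrees(np.arctan2(-R[0,1],R[1,1]))
def plan(*wps,psi=None,turned=False):
    """per-leg tool-axis shifts (m) from the measured pose; psi: target yaw, the turn (tool z deg); turned: shifts in axes after the turn"""
    s=r.get_state(); R=Ro.from_rotvec(s["ee_rot"]).as_matrix(); p=s["tcp_pos"]; y=yaw(R)
    print("clock %.2f pos %s yaw %.2f tilt %.2f F %s w %.4f"%(s["clock"],p.round(4),y,np.degrees(np.arccos(-R[2,2])),s["contact_force"].round(1),s["width"]))
    if psi is not None:
        print("turn",round(-(psi-y),2))
        if turned: R=Ro.from_euler("z",psi-y,degrees=True).as_matrix()@R
    for w in wps:
        d=R.T@(np.array(w)-p); n=int(np.ceil(np.abs(d).max()/.048)); print("->",w,"total mm",(d*1e3).round(1),"rows",n,"each",(d/n).round(4)); p=np.array(w)
E
python3 - <<'E'
from h import *
f=lambda x,y:(280+(x+.5)/4-.5,160+(y+.5)/4-.5)
print("gap ~",onz("top",*f(225,248),.064))
plan((.26,.30,.20),(.493,-.0303,.20),psi=12.4)
E
```

```text
gap ~ [ 0.52982281 -0.02040225]
clock 0.50 pos [0.147  0.504  0.1987] yaw -16.26 tilt 0.00 F [ 0.1  0.2 -0. ] w 0.0858
turn -28.66
-> (0.26, 0.3, 0.2) total mm [-165.6 -164.2   -1.3] rows 4 each [-0.0414 -0.041  -0.0003]
-> (0.493, -0.0303, 0.2) total mm [-316.2 -251.8    0. ] rows 7 each [-0.0452 -0.036   0.    ]
```

Request:
{"method": "move_arm", "body": {"series": "-0.033 -0.033 0 0 0;-0.033 -0.033 0 0 0;-0.033 -0.033 0 0 0;-0.033 -0.033 0 0 0;-0.033 -0.033 0 0 0;-0.035 -0.028 0 0 0;-0.035 -0.028 0 0 0;-0.035 -0.028 0 0 0;-0.035 -0.028 0 0 0;-0.035 -0.028 0 0 0;-0.035 -0.028 0 0 0;-0.035 -0.028 0 0 0"}}

```text
clock: 1.7
tcp_pos: [0.4404, 0.0408, 0.1989]
ee_rot: [0.445, 3.109, 0.0]
contact_force: [0.1, 0.1, 0.6]
width: 0.0853
grasp_force: 0.0
```

Request:
{"method": "move_arm", "body": {"series": "-0.035 -0.028 0 0 0;-0.035 -0.028 0 0 0;0 0 0 -8 0;0 0 0 -8 0;0 0 0 -8 0;0 0 0 -4.7 0"}}

```text
clock: 2.3
tcp_pos: [0.491, -0.0309, 0.1986]
ee_rot: [0.348, -3.122, -0.0]
contact_force: [-0.3, -0.2, 0.2]
width: 0.0854
grasp_force: 0.0
```

```bash
sed -i 's/n=int(np.ceil(np.abs(d).max()/n=int(np.ceil(np.linalg.norm(d)/' h.py
python3 - <<'E'
from h import *
plan((.493,-.0303,.2),(.493,-.0303,.069),psi=12.4)
E
```

```text
clock 2.30 pos [ 0.491  -0.0309  0.1986] yaw 12.70 tilt 0.01 F [-0.3 -0.2  0.2] w 0.0854
turn 0.3
-> (0.493, -0.0303, 0.2) total mm [-2.   0.1 -1.4] rows 1 each [-0.002   0.0001 -0.0014]
-> (0.493, -0.0303, 0.069) total mm [ -0.  -0. 131.] rows 3 each [-0.     -0.      0.0437]
```

Request:
{"method": "move_arm", "body": {"series": "-0.002 0 0.03 0 0;0 0 0.035 0 0;0 0 0.035 0 0;0 0 0.03 0 0;0 0 0 0 1;0 0 0 0 1;0 0 0 0 1;0 0 0 0 1;0 0 0 0 1;0 0 0 0 1", "grip_force": 30}}

```text
clock: 3.3
tcp_pos: [0.4944, -0.0305, 0.0706]
ee_rot: [-0.34, 3.119, -0.002]
contact_force: [-0.6, 0.2, 7.3]
width: 0.0303
grasp_force: 29.5
```

Run:
```python
from h import *
plan((.493,-.0303,.1),(.42,.12,.1))
print(r.get_state()["grasp_force"])
```

```text
clock 3.30 pos [ 0.4944 -0.0305  0.0706] yaw 12.45 tilt 0.23 F [-0.6  0.2  7.3] w 0.0303
-> (0.493, -0.0303, 0.1) total mm [  1.2   0.4 -29.5] rows 1 each [ 0.0012  0.0004 -0.0295]
-> (0.42, 0.12, 0.1) total mm [ 38.9 162.5  -0.4] rows 4 each [ 0.0097  0.0406 -0.0001]
29.482762813568115
```

Request:
{"method": "move_arm", "body": {"series": "0 0 -0.02 0 1;0 0 -0.03 0 1;0.03 0 0 0 1;0.01 0.03 0 0 1;0 0.035 0 0 1;0 0.035 0 0 1;0 0.035 0 0 1;0 0.028 0 0 1;0 0 0.015 0 1;0 0 0.015 0 1;0 0 0.012 0 1;0 0 0.0 0 1"}}

```text
clock: 4.5
tcp_pos: [0.418, 0.1203, 0.0761]
ee_rot: [0.341, -3.121, -0.0]
contact_force: [0.2, 0.3, -0.4]
width: 0.0305
grasp_force: 30.0
```

Run:
```python
from h import *
plan((.42,.12,.0706))
cv2.imwrite("pics/s1.png",camera("side")[150:330,180:400,::-1].repeat(3,0).repeat(3,1))
```

```text
clock 4.50 pos [0.418  0.1203 0.0761] yaw 12.45 tilt 0.10 F [ 0.2  0.3 -0.4] w 0.0305
-> (0.42, 0.12, 0.0706) total mm [-1.9 -0.8  5.5] rows 1 each [-0.0019 -0.0008  0.0055]
```

View pics/s1.png

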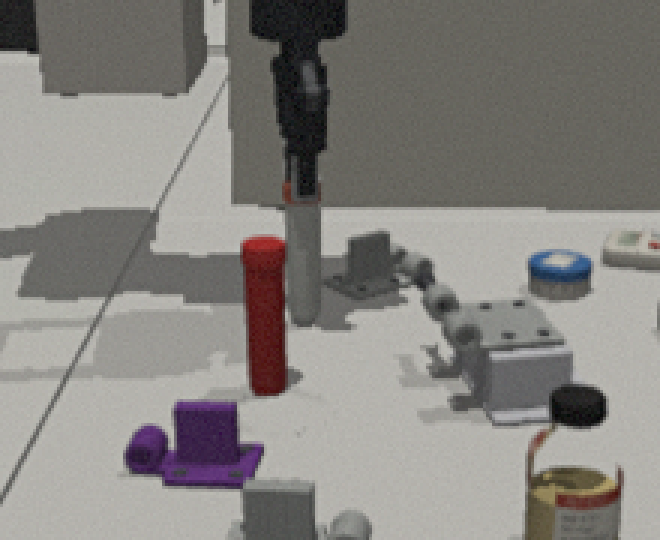

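The crop shows the tube held upright, a few mm above the bench (its foot is at crop (305,320)) and clear of the red tube. I lower it gently.

Request:
{"method": "move_arm", "body": {"series": "0 0 0.003 0 1;0 0 0.001 0 1;0 0 0.001 0 1;0 0 0 0 1"}}

```text
clock: 4.95
tcp_pos: [0.4189, 0.1203, 0.0719]
ee_rot: [-0.34, 3.123, 0.0]
contact_force: [-0.1, -0.2, 0.1]
width: 0.0305
grasp_force: 30.0
```

Request:
{"method": "move_arm", "body": {"series": "0 0 0.001 0 1;0 0 0.001 0 1;0 0 0 0 1;0 0 0 0 1"}}

```text
clock: 5.35
tcp_pos: [0.4197, 0.1205, 0.0706]
ee_rot: [-0.34, 3.121, 0.0]
contact_force: [-1.6, 0.7, 7.2]
width: 0.0301
grasp_force: 30.8
```

Request:
{"method": "move_arm", "body": {"series": "0 0 -0.0005 0 1;0 0 0 0 0.6;0 0 0 0 0.4;0 0 0 0 0.2;0 0 0 0 0;0 0 0 0 0;0 0 -0.03 0 0;0 0 -0.04 0 0;0 0 -0.04 0 0;0 0 -0.02 0 0"}}

```text
clock: 6.35
tcp_pos: [0.42, 0.1204, 0.2034]
ee_rot: [-0.34, 3.118, 0.0]
contact_force: [0.5, -0.4, -0.7]
width: 0.0859
grasp_force: 0.0
```

Run:
```python
from h import *
plan((.424,-.2388,.20),psi=-5)
s=camera("side"); d=blob(s,(0,100,90),(12,255,255),(270,200,300,230));print(cv2.boundingRect(d))
print(proj("side",(.42,.12,.107)),proj("side",(.42,.12,0)))
cv2.imwrite("pics/s2.png",s[190:350,200:420,::-1].repeat(3,0).repeat(3,1))
```

```text
clock 6.35 pos [0.42   0.1204 0.2034] yaw 12.44 tilt 0.27 F [ 0.5 -0.4 -0.7] w 0.0859
turn 17.44
-> (0.424, -0.2388, 0.2) total mm [  73.5 -351.7    3.2] rows 8 each [ 0.0092 -0.044   0.0004]
(275, 211, 12, 9)
[281.63144125 215.74496563] [282.56728987 257.36105963]
```

View pics/s2.png

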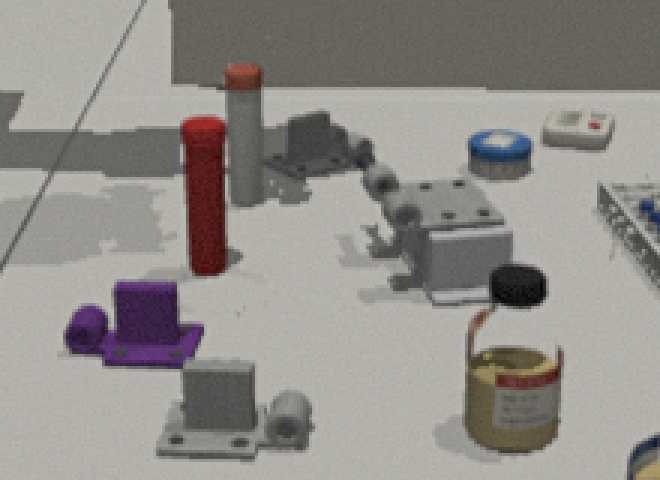

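The tube stands upright on its new spot at crop (245,205), clear of everything. Next is leaf_one.

Request:
{"method": "move_arm", "body": {"series": "0.0092 -0.044 0 0 0;0.0092 -0.044 0 0 0;0.0092 -0.044 0 0 0;0.0092 -0.044 0 0 0;0.0092 -0.044 0 0 0;0.0092 -0.044 0 0 0;0.0092 -0.044 0 0 0;0.0092 -0.044 0 0 0;0 0 0 8.5 0;0 0 0 8.5 0;0 0 0 0.4 0;0 0 0 0 0"}}

```text
clock: 7.6
tcp_pos: [0.4226, -0.2391, 0.1998]
ee_rot: [-0.13, -3.138, -0.001]
contact_force: [-0.2, 0.6, 0.3]
width: 0.0854
grasp_force: 0.0
```

Run:
```python
from h import *
plan((.424,-.239,.20),(.424,-.239,.013),psi=-5)
```

```text
clock 7.60 pos [ 0.4226 -0.2391  0.1998] yaw -4.75 tilt 0.04 F [-0.2  0.6  0.3] w 0.0854
turn 0.25
-> (0.424, -0.239, 0.2) total mm [-1.3  0.2 -0.2] rows 1 each [-0.0013  0.0002 -0.0002]
-> (0.424, -0.239, 0.013) total mm [-1.00e-01 -1.00e-01  1.87e+02] rows 4 each [-0.     -0.      0.0467]
```

Request:
{"method": "move_arm", "body": {"series": "-0.001 0 0.04 0 0;0 0 0.04 0 0;0 0 0.04 0 0;0 0 0.035 0 0;0 0 0.021 0 0;0 0 0.01 0 0;0 0 0 0 0"}}

```text
clock: 8.3
tcp_pos: [0.4233, -0.2387, 0.0133]
ee_rot: [-0.132, -3.137, -0.002]
contact_force: [0.0, 0.3, 0.2]
width: 0.0855
grasp_force: 0.0
```

Run:
```python
from h import *
plan()
cv2.imwrite("pics/s3.png",camera("side")[250:370,220:380,::-1].repeat(4,0).repeat(4,1))
```

```text
clock 8.30 pos [ 0.4233 -0.2387  0.0133] yaw -4.83 tilt 0.12 F [0.  0.3 0.2] w 0.0855
```

View pics/s3.png

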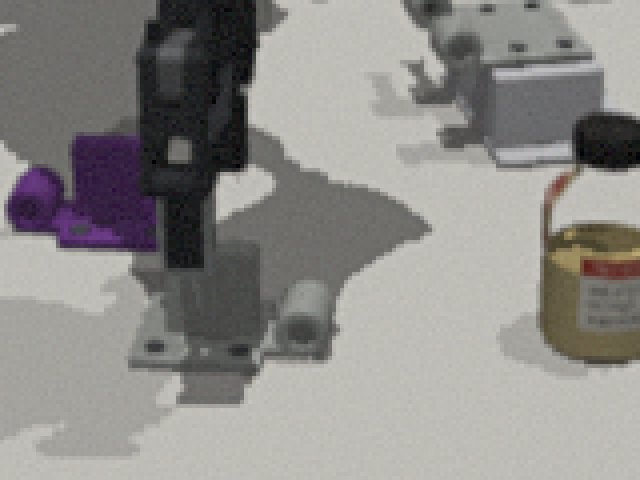

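The crop shows the open fingers straddling the rib (finger at crop x 165–215, rib 165–262), so it may sit a few mm off-centre along x. I check this against the projection.

Run:
```python
from h import *
a=np.radians(-5);c,s=np.cos(a),np.sin(a)
def L(x,y,z,o=(.424,-.239)): return (o[0]+c*x-s*y,o[1]+s*x+c*y,z)
for p in((-20,-6,46),(20,-6,46),(-32,-27,6),(24,-27,6),(40,-14,12)): print(p,proj("side",L(*[q/1e3 for q in p])).round(1))
im=np.load("s0.npy")
cv2.imwrite("pics/tmp.png",im)
print(im[318,250:305].mean(1).astype(int)); print(im[338,245:310].mean(1).astype(int))
```

```text
(-20, -6, 46) [260.3 312.8]
(20, -6, 46) [283.9 313.7]
(-32, -27, 6) [251.8 339.8]
(24, -27, 6) [285.  341.2]
(40, -14, 12) [295.4 334.4]
[173 172 171 174 173 173 171 173 174 176 150  99  81  80  80  81  78  83
  77  79  82  78  83  81  78  79  80  83  83  80  80  83  80  70  90 164
 176 173 173 173 172 173 173 173 174 173 174 174 175 175 174 173 172 173
 172]
[172 173 174 173 172 174 173 145 141 143 144 135 120 119 122 125 139 141
 143 141 140 139 141 140 140 140 139 141 140 143 139 135 104  75  69  75
  79 113 136 142 101  82  81  80  82  80  81  85  84  82  78  80  83  75
  68  70  91 103 163 174 172 174 174 173 174]
```

Request:
{"method": "move_arm", "body": {"series": "-0.0015 0 0 0 0;0 0 0 0 0.5;0 0 0 0 1;0 0 0 0 1;0 0 0 0 1;0 0 0 0 1;0 0 0 0 1;0 0 0 0 1;0 0 0 0 1;0 0 0 0 1", "grip_force": 70}}

```text
clock: 9.35
tcp_pos: [0.4252, -0.2395, 0.0141]
ee_rot: [-0.136, -3.139, -0.0]
contact_force: [-0.4, 0.4, 0.2]
width: -0.0003
grasp_force: 0.0
```

The width is about 0, so the rib isn't between the pads. I look.

Run:
```python
from h import *
plan()
a=camera("side")[250:370,220:380,::-1].repeat(4,0).repeat(4,1)[:, :400]
b=camera("top")[220:340,400:500,::-1].repeat(4,0).repeat(4,1)
cv2.imwrite("pics/s4.png",np.hstack([a,b]))
```

```text
clock 9.35 pos [ 0.4252 -0.2395  0.0141] yaw -4.96 tilt 0.01 F [-0.4  0.4  0.2] w -0.0003
```

View pics/s4.png

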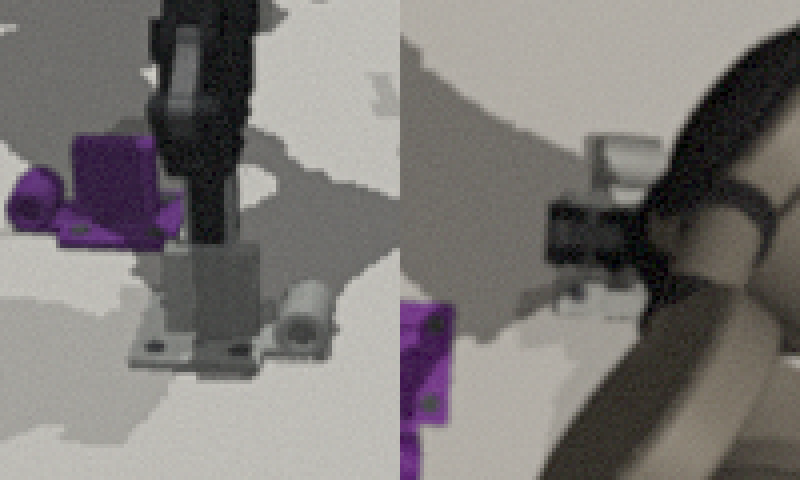

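The side view shows the shut fingers behind the rib (rib top at crop row 243), although the reported TCP y matches the leaf. I compare the projections of the TCP and the leaf in both views.

Run:
```python
from h import *
p=r.get_state()["tcp_pos"]
for z in(.014,.033,.046,.09,.15):print(z,"top",proj("top",(p[0],p[1],z)).round(1),"side",proj("side",(p[0],p[1],z)).round(1))
t=np.load("t0.npy"); print(t[280,430:480].mean(1).astype(int)); print(t[260,440:475].mean(1).astype(int))
s=np.load("s0.npy");print(s[300:350,270].mean(1).astype(int))
a=np.radians(-5);c,s=np.cos(a),np.sin(a)
def L(x,y,z,o=(.4248,-.239)): return (o[0]+c*x-s*y,o[1]+s*x+c*y,z)
for q in((0,27,6),(0,6,46),(0,-6,46),(0,-27,6),(0,-27,0),(40,14,12),(40,-14,12)): 
    X=L(*[v/1e3 for v in q]);print(q,"top",proj("top",X).round(1),"side",proj("side",X).round(1))
```

```text
0.014 top [456.  280.9] side [273.9 328.2]
0.033 top [458.5 280.8] side [273.6 318.5]
0.046 top [460.3 280.7] side [273.4 311.7]
0.09 top [466.6 280.6] side [272.6 288.2]
0.15 top [476.4 280.3] side [271.6 254.6]
[148 149 147 147 146 148 149 148 131  94 103 135 138 135 137 138 124  86
  74  75  76  68  50  44  39  41  70 109 132 132 129 126 120 121 130 133
 135 134 138 142 147 148 147 147 146 148 147 146 149 147]
[147 148 147 146 132 100  88  81  69  60  78 111 129 133 129 128 129 131
 130 129 127 128 126 127 126 127 139 146 146 147 147 147 147 147 147]
[175 173 172 173 173 173 172 173 173 157 139 134 137 110  83  77  80  79
  82  80  79  78  79  79  83  79  78  79  79  79  80  76  78 100 127 139
 135 136 140 143 116  78  81 146 176 173 172 174 173 171]
(0, 27, 6) top [440.  279.9] side [276.2 324.1]
(0, 6, 46) top [456.6 280.7] side [273.7 309.8]
(0, -6, 46) top [463.4 281.3] side [272.6 313.3]
(0, -27, 6) top [469.4 282.3] side [271.2 340.6]
(0, -27, 0) top [468.6 282.3] side [271.3 343.7]
(40, 14, 12) top [449.1 258.7] side [297.7 325.8]
(40, -14, 12) top [464.4 259.9] side [295.9 334.4]
```

Leaf pose and TCP x,y agree with the images. The finger tips, though, sit at about z 0.046–0.048 while the reported z is 0.014: they shut just above the rib, and the tube grip was also about 30 mm higher than planned. The tips are really about 32 mm above the reported TCP z. I reopen and go lower, watching the force.

Request:
{"method": "move_arm", "body": {"series": "0 0 -0.01 0 0;0 0 0 0 0;0 0 0 0 0;0 0 0 0 0;0 0 0 0 0;0 0 0 0 0;0 0 0.015 0 0;0 0 0.01 0 0;0 0 0.01 0 0;0 0 0 0 0"}}

```text
clock: 10.45
tcp_pos: [0.4244, -0.2388, -0.0122]
ee_rot: [-0.136, -3.136, -0.003]
contact_force: [-0.1, -0.3, -0.0]
width: 0.0856
grasp_force: 0.0
```

Run:
```python
from h import *
plan()
s=avg("side",2)
for v in range(300,344,2): print(v,s[v,245:300:2].mean(1).astype(int))
```

```text
clock 10.45 pos [ 0.4244 -0.2388 -0.0122] yaw -4.96 tilt 0.17 F [-0.1 -0.3 -0. ] w 0.0856
300 [ 53  52  48  50  49  46  31  30  20  46  84  53  46  33  32  28  27  22
  18 161 163 120 108 109 108 108 109 110]
302 [ 45  48  44  45  45  50  34  29  18  69 100 154  94  26  26  27  22  25
  22  96 104 106 109 107 108 110 108 111]
304 [ 43  46  48  45  45  50  32  29  20  66  64 156  85  26  25  27  15  27
  24 106 108 107 106 111 109 107 110 111]
306 [ 50  56  54  56  53  55  29  24  31  27  21  33  28  31  24  81  92  91
  96 110 109 107 107 108 109 108 108 109]
308 [ 65  54  53  57  56  53  31  31  48  48  47  50  33  30  26  59 116 112
 111 109 105 108 107 108 108 105 108 110]
310 [ 76  68  51  53  51  49  29  35  42  46  43  41  32  36  31  61  88  89
  95  98 104 107 110 108 109 108 108 109]
312 [114 111  94  56  60  54  27  28  31  19  35  31  21  30  47  67  86  88
  86  83 105 110 107 112 110 107 111 106]
314 [192 189 194 133 109 111  94  84  57  15  27  25  21  32  77  68  77  75
  79  76 104 111 110 109 107 109 107 111]
316 [187 189 188 192 134 109 109  99  80  27  23  29  27  
[... 907 characters left out ...]
161 161 161 132 129 131 108  86  77  74  76  76  78  72  73  73
  73  71  84 130  93  86  64  67  67  86]
334 [158 161 160 162 154 131 124 121 135 134 112  70  66  71  66  68  70  82
  83  87  94 154  90  91  69  62  66  87]
336 [162 161 161 163 136 125  64  55 107 127  74  65  66  80  89  88  76  57
  58  83 146 142 115  93 116 106 114  92]
338 [160 160 165 163 132 133 114 114 131 133  82  64  69  93  87  90  64  43
  61  90 105  82  89  86  91  91  90  75]
340 [162 162 161 150  99 103 105 113 113 113 112  69  83 123  80  86  85  85
 140 156 108 174 157 156 148 150 161 137]
342 [160 161 161 160 140 138 124 120 121  92  86  77  78  75  76  77  78  76
  73  79 163 190 189 188 190 187 188 191]
```

Near finger tip is at about (267,331), i.e. roughly 22 mm above the bench once shut. I go 8 mm lower, then close.

Request:
{"method": "move_arm", "body": {"series": "0 0 0.008 0 0;0 0 0 0 0.5;0 0 0 0 1;0 0 0 0 1;0 0 0 0 1;0 0 0 0 1;0 0 0 0 1;0 0 0 0 1;0 0 0 0 1", "grip_force": 70}}

```text
clock: 11.45
tcp_pos: [0.4255, -0.2396, -0.0185]
ee_rot: [0.136, 3.138, -0.0]
contact_force: [-0.4, 0.7, 5.2]
width: 0.0111
grasp_force: 68.8
```

Gripped: width 11 mm, 69 N. I lift, and refine the gap centre from the saved images.

Request:
{"method": "move_arm", "body": {"series": "0 0 -0.02 0 1;0 0 -0.03 0 1;0 0 -0.04 0 1;0 0 -0.04 0 1;0 0 0 0 1"}}

```text
clock: 11.95
tcp_pos: [0.4277, -0.2414, 0.1157]
ee_rot: [0.135, 3.131, -0.008]
contact_force: [1.5, -0.5, -2.0]
width: 0.011
grasp_force: 68.5
```

Run:
```python
from h import *
from scipy.ndimage import map_coordinates as mc
t=np.load("t0.npy").mean(2); g=np.array([.5298,-.0204,.06]); a=np.radians(12.3)
Rz=np.array([[np.cos(a),-np.sin(a),0],[np.sin(a),np.cos(a),0],[0,0,1]])
def prof(pts,im,n):
    uv=np.array([proj(n,g+Rz@np.array(p)/1e3) for p in pts]); return mc(im,[uv[:,1],uv[:,0]],order=1).astype(int)
ys=np.arange(-50,51,2)
for dx in(-6,-2,2,6): print("x",dx,list(zip(ys.tolist(),prof([(dx,y,12 if abs(dx)<3 else 10) for y in ys],t,"top").tolist())))
xs=np.arange(-24,31,2)
for y in(-35,-29,-23,23,29,35): print("y",y,list(zip(xs.tolist(),prof([(x,y,0) for x in xs],t,"top").tolist())))
plan()
```

```text
x -6 [(-50, 146), (-48, 146), (-46, 146), (-44, 147), (-42, 143), (-40, 124), (-38, 107), (-36, 106), (-34, 105), (-32, 104), (-30, 103), (-28, 103), (-26, 103), (-24, 103), (-22, 101), (-20, 101), (-18, 90), (-16, 72), (-14, 75), (-12, 82), (-10, 84), (-8, 84), (-6, 82), (-4, 83), (-2, 100), (0, 122), (2, 137), (4, 141), (6, 141), (8, 139), (10, 139), (12, 140), (14, 141), (16, 134), (18, 119), (20, 108), (22, 107), (24, 106), (26, 106), (28, 105), (30, 104), (32, 105), (34, 105), (36, 104), (38, 102), (40, 89), (42, 76), (44, 78), (46, 79), (48, 76), (50, 76)]
x -2 [(-50, 146), (-48, 146), (-46, 145), (-44, 140), (-42, 130), (-40, 121), (-38, 117), (-36, 119), (-34, 122), (-32, 124), (-30, 123), (-28, 122), (-26, 124), (-24, 124), (-22, 123), (-20, 122), (-18, 105), (-16, 76), (-14, 66), (-12, 68), (-10, 67), (-8, 69), (-6, 68), (-4, 65), (-2, 67), (0, 82), (2, 116), (4, 128), (6, 128), (8, 127), (10, 128), (12, 128), (14, 127), (16, 122), (18, 118), (20, 120), (22, 120), (24, 121), (26, 122), (28, 124), (30, 124), (32, 122), (34, 123), (36, 123), (38, 122), (40, 107), (42, 70), (4
[... 2425 characters left out ...]
[(-24, 68), (-22, 69), (-20, 68), (-18, 69), (-16, 90), (-14, 120), (-12, 117), (-10, 92), (-8, 89), (-6, 100), (-4, 108), (-2, 119), (0, 125), (2, 127), (4, 123), (6, 113), (8, 105), (10, 94), (12, 92), (14, 114), (16, 127), (18, 127), (20, 125), (22, 127), (24, 128), (26, 127), (28, 117), (30, 85)]
y 35 [(-24, 73), (-22, 76), (-20, 91), (-18, 114), (-16, 125), (-14, 128), (-12, 112), (-10, 85), (-8, 83), (-6, 97), (-4, 108), (-2, 118), (0, 126), (2, 129), (4, 123), (6, 116), (8, 108), (10, 97), (12, 98), (14, 116), (16, 127), (18, 126), (20, 125), (22, 126), (24, 128), (26, 127), (28, 127), (30, 124)]
clock 11.95 pos [ 0.4277 -0.2414  0.1157] yaw -4.95 tilt 0.53 F [ 1.5 -0.5 -2. ] w 0.0110
```

Run:
```python
from h import *
plan((.4917,-.0287,.10),(.4917,-.0287,.065),psi=12.3,turned=True)
```

```text
clock 11.95 pos [ 0.4277 -0.2414  0.1157] yaw -4.95 tilt 0.53 F [ 1.5 -0.5 -2. ] w 0.0110
turn -17.25
-> (0.4917, -0.0287, 0.1) total mm [-107.7  194.3   15.5] rows 5 each [-0.0215  0.0389  0.0031]
-> (0.4917, -0.0287, 0.065) total mm [ 0.3  0.2 35. ] rows 1 each [0.0003 0.0002 0.035 ]
```

Request:
{"method": "move_arm", "body": {"series": "0 0 0 -6 1;0 0 0 -6 1;0 0 0 -5.25 1;-0.018 0.0324 0 0 1;-0.018 0.0324 0 0 1;-0.018 0.0324 0 0 1;-0.018 0.0324 0 0 1;-0.018 0.0324 0 0 1;-0.0177 0.0323 0 0 1;0 0 0 0 1;0 0 0 0 1"}}

```text
clock: 13.05
tcp_pos: [0.4884, -0.0261, 0.11]
ee_rot: [0.339, -3.121, -0.001]
contact_force: [0.5, 0.1, -2.2]
width: 0.0109
grasp_force: 68.8
```

Run:
```python
from h import *
plan((.4917,-.0287,.065),psi=12.3)
a=camera("side")[190:290,270:390,::-1].repeat(4,0).repeat(4,1)[:,:400]
b=camera("top")[180:280,290:390,::-1].repeat(4,0).repeat(4,1)
cv2.imwrite("pics/s5.png",np.hstack([a,b]))
```

```text
clock 13.05 pos [ 0.4884 -0.0261  0.11  ] yaw 12.42 tilt 0.13 F [ 0.5  0.1 -2.2] w 0.0109
turn 0.12
-> (0.4917, -0.0287, 0.065) total mm [-2.8 -3.3 45. ] rows 1 each [-0.0028 -0.0033  0.045 ]
```

View pics/s5.png

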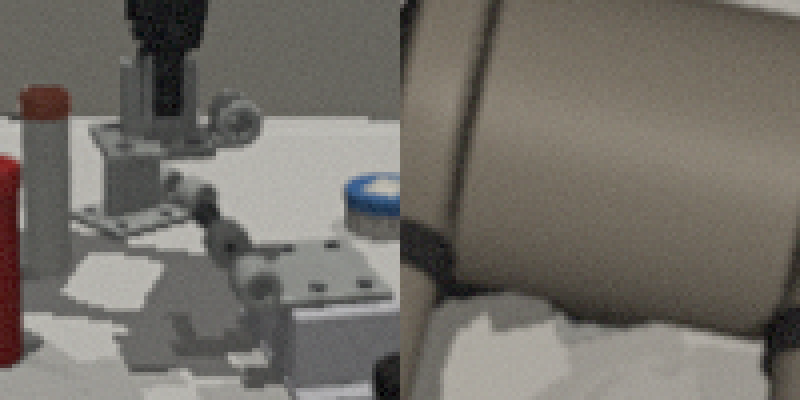

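The leaf is held level at the arm, with its knuckle at side px (330,220). The top camera is blocked by the arm, so I'll compare leaf and block knuckles in the side view. First I go to the hover pose.

Request:
{"method": "move_arm", "body": {"series": "-0.0028 -0.0033 0.015 0.1 1;0 0 0.02 0 1;0 0 0.01 0 1;0 0 0 0 1;0 0 0 0 1"}}

```text
clock: 13.65
tcp_pos: [0.4926, -0.0299, 0.0664]
ee_rot: [-0.332, 3.124, 0.0]
contact_force: [-0.4, -0.5, -1.8]
width: 0.011
grasp_force: 68.7
```

```bash
cat > m.py <<'E'
from h import *
from scipy.ndimage import map_coordinates as mc
def frame(yaw_deg): return Ro.from_euler("z",yaw_deg,degrees=True).as_matrix()
def prof(im,n,o,R,pts):
    uv=np.array([proj(n,o+R@np.array(p,float)/1e3) for p in pts]); return mc(im,[uv[:,1],uv[:,0]],order=1).astype(int).tolist()
def show(im,o,R,end):
    # side-view profiles across the knuckle: at mid-length bands, along x and z through the axis; and along y on the near-top line
    q=np.arange(-18,19,2)
    for y in end: 
        print("y",y,"x:",list(zip(q.tolist(),prof(im,"side",o,R,[(k,y,0) for k in q]))))
        print("y",y,"z:",list(zip(q.tolist(),prof(im,"side",o,R,[(0,y,k) for k in q]))))
E
python3 - <<'E'
from m import *
s=r.get_state(); plan((.4917,-.0287,.0295),psi=12.3)
im=avg("side",4).mean(2); s0=np.load("s0.npy").mean(2)
G=np.array([.5308,-.0202,.06])
print("FIXED near end"); show(s0,G,frame(12.3),(-41,))
R=frame(yaw()); p=s["tcp_pos"]; K=np.array([p[0],p[1],p[2]+.0185])+R@np.array([.04,0,.012])
print("LEAF knuckle",K); show(im,K,R,(-14,))
np.save("s5.npy",im)
E
```

```text
clock 13.65 pos [ 0.4926 -0.0299  0.0664] yaw 12.13 tilt 0.00 F [-0.4 -0.5 -1.8] w 0.0110
turn -0.17
-> (0.4917, -0.0287, 0.0295) total mm [ 0.6  1.4 36.9] rows 1 each [0.0006 0.0014 0.0369]
FIXED near end
y -41 x: [(-18, 176), (-16, 172), (-14, 126), (-12, 89), (-10, 79), (-8, 76), (-6, 70), (-4, 63), (-2, 61), (0, 64), (2, 69), (4, 78), (6, 80), (8, 82), (10, 104), (12, 131), (14, 136), (16, 135), (18, 133)]
y -41 z: [(-18, 78), (-16, 79), (-14, 81), (-12, 80), (-10, 78), (-8, 82), (-6, 89), (-4, 88), (-2, 74), (0, 64), (2, 59), (4, 60), (6, 63), (8, 70), (10, 83), (12, 102), (14, 123), (16, 131), (18, 131)]
LEAF knuckle [ 0.53172708 -0.02150165  0.0969278 ]
y -14 x: [(-18, 67), (-16, 66), (-14, 73), (-12, 83), (-10, 83), (-8, 75), (-6, 66), (-4, 63), (-2, 67), (0, 66), (2, 74), (4, 78), (6, 80), (8, 109), (10, 157), (12, 178), (14, 180), (16, 179), (18, 179)]
y -14 z: [(-18, 131), (-16, 160), (-14, 176), (-12, 170), (-10, 140), (-8, 104), (-6, 89), (-4, 99), (-2, 93), (0, 66), (2, 62), (4, 62), (6, 64), (8, 73), (10, 89), (12, 105), (14, 111), (16, 114), (18, 141)]
```

```bash
cat >> m.py <<'E'
def hole(im,X,h=7,k=8):
    u,v=proj("side",X); 
    g=np.mgrid[-h:h+1/k:1/k,-h:h+1/k:1/k]; W=mc(im,[v+g[0],u+g[1]],order=1)
    res=[]
    for th in(68,71,74):
        m=(W<th).astype(np.uint8); n,l,st,c=cv2.connectedComponentsWithStats(m)
        # component nearest the centre with a sensible area
        i=min([i for i in range(1,n) if st[i,4]>4*k*k],key=lambda i:np.hypot(*(c[i]-h*k)),default=None)
        if i: res.append((th,(c[i]/k-h).round(2).tolist(),round(st[i,4]/k/k,1),(st[i,2:4]/k).round(1).tolist()))
    return res
E
python3 - <<'E'
from m import *
s0=np.load("s0.npy").mean(2);im=np.load("s5.npy")
G=np.array([.5308,-.0202,.06]);A=G+frame(12.3)@[0,-.041,0]
print("fixed",proj("side",A),hole(s0,A)); print("fixed, later img",hole(im,A))
K=np.array([.53173,-.0215,.09693]);B=K+frame(12.13)@[0,-.014,0]
print("leaf",proj("side",B),hole(im,B))
for d in np.eye(3)*.001: print((proj("side",B+d)-proj("side",B)).round(3))
E
```

```text
fixed [335.33194909 263.08534427] [(68, [-0.54, -1.32], np.float64(16.9), [5.6, 4.5]), (71, [-0.56, -1.37], np.float64(20.7), [6.1, 5.0]), (74, [-0.56, -1.42], np.float64(24.7), [6.9, 5.4])]
fixed, later img [(68, [-0.39, -1.25], np.float64(13.9), [4.9, 4.1]), (71, [-0.43, -1.33], np.float64(17.5), [5.5, 4.5]), (74, [-0.46, -1.39], np.float64(21.2), [6.0, 5.0])]
leaf [332.69761062 242.02977209] [(68, [-0.88, -1.31], np.float64(13.6), [5.0, 4.2]), (71, [-0.91, -1.33], np.float64(17.0), [5.5, 4.6]), (74, [-0.94, -1.36], np.float64(20.4), [6.1, 5.0])]
[ 0.481 -0.   ]
[-0.023 -0.165]
[ 0.008 -0.452]
```

State readings look noisy (about 1 mm), so I average them over several periods.

```bash
cat >> m.py <<'E'
def settle(k=16):
    ims,ps,ys,f=[],[],[],[]
    for _ in range(k):
        ims.append(camera("side").astype(float)); s=r.get_state(); ps.append(s["tcp_pos"]); ys.append(yaw()); f.append(s["contact_force"])
    print("clock",s["clock"],"p",np.mean(ps,0).round(5),"sd",np.std(ps,0).round(5),"yaw",np.mean(ys).round(3),np.std(ys).round(3),"F",np.mean(f,0).round(2),"w",s["width"])
    return np.mean(ims,0).mean(2),np.mean(ps,0),np.mean(ys)
G=np.array([.5308,-.0202,.06]);A=G+frame(12.3)@[0,-.041,0]
def report(k=16):
    im,p,y=settle(k); K=p+[0,0,.0185]+frame(y)@[.04,0,.012]; B=K+frame(y)@[0,-.014,0]
    print("K",K.round(4)," fixed-hole bias",hole(im,A)[1:2]," leaf-hole bias",hole(im,B)[1:2]); return im,p,y
E
python3 - <<'E'
from m import *
im,p,y=report(); d=frame(y).T@(G-.04*frame(12.3)[:,0]-p); print("block-axes shift to nominal TCP, mm",(d*1e3).round(2))
E
```

```text
clock 14.65 p [ 0.49265 -0.02935  0.06634] sd [1.3e-04 4.0e-05 2.2e-04] yaw 12.193 0.004 F [-0.03  0.1  -1.91] w 0.010849399161667338
K [ 0.5318 -0.0209  0.0968]  fixed-hole bias [(71, [-0.54, -1.31], np.float64(17.5), [5.5, 4.6])]  leaf-hole bias [(71, [-1.14, -1.07], np.float64(17.3), [5.5, 4.6])]
block-axes shift to nominal TCP, mm [-0.78  0.81 -6.34]
```

Request:
{"method": "move_arm", "body": {"series": "-0.0004 0.0016 0 -0.1 1;0 0 0.005 0 1;0 0 0.005 0 1;0 0 0.005 0 1;0 0 0.003 0 1;0 0 0.002 0 1;0 0 0 0 1"}}

```text
clock: 15.35
tcp_pos: [0.4924, -0.0277, 0.0458]
ee_rot: [0.336, -3.123, -0.0]
contact_force: [0.9, -0.1, -1.9]
width: 0.0112
grasp_force: 68.7
```

Run:
```python
from m import *
report(6)
```

```text
clock 15.65 p [ 0.49273 -0.02774  0.04629] sd [6.0e-05 1.0e-05 1.1e-04] yaw 12.289 0.002 F [ 0.12 -0.11 -2.1 ] w 0.010895114556227723
K [ 0.5318 -0.0192  0.0768]  fixed-hole bias [(71, [-0.52, -1.31], np.float64(17.4), [5.8, 4.6])]  leaf-hole bias [(71, [-1.24, -1.11], np.float64(15.4), [5.2, 4.5])]
```

Request:
{"method": "move_arm", "body": {"series": "0 0 0.005 0 1;0 0 0.005 0 1;0 0 0.004 0 1;0 0 0.0025 0 1;0 0 0 0 1;0 0 0 0 1"}}

```text
clock: 16.25
tcp_pos: [0.4926, -0.0277, 0.0296]
ee_rot: [0.336, -3.123, -0.0]
contact_force: [-0.5, 0.2, -1.3]
width: 0.0113
grasp_force: 68.7
```

Run:
```python
from m import *
im,p,y=report(16); np.save("s6.npy",im)
q=im[205:285,280:380].astype(np.uint8); cv2.imwrite("pics/s6.png",cv2.resize(q,(750,600),interpolation=cv2.INTER_CUBIC))
for n,X in(("leaf near",G+frame(12.3)@[0,-.014,0]),("fixed inner",G+frame(12.3)@[0,-.017,0]),("far fixed near end",G+frame(12.3)@[0,.017,0]),("A",A)):print(n,(proj("side",X)-[280,205])*7.5)
```

```text
clock 17.05 p [ 0.49268 -0.02771  0.02977] sd [5.e-05 1.e-05 6.e-05] yaw 12.29 0.002 F [ 0.26  0.06 -1.96] w 0.011236718246785082
K [ 0.5318 -0.0192  0.0603]  fixed-hole bias [(71, [-0.51, -1.32], np.float64(17.2), [5.5, 4.6])]  leaf-hole bias [(71, [2.45, 3.79], np.float64(17.3), [5.6, 4.6])]
leaf near [389.59164901 399.42742864]
fixed inner [392.34940158 403.35945712]
far fixed near end [361.98520896 360.06591751]
A [414.98961817 435.64008206]
```

View pics/s6.png

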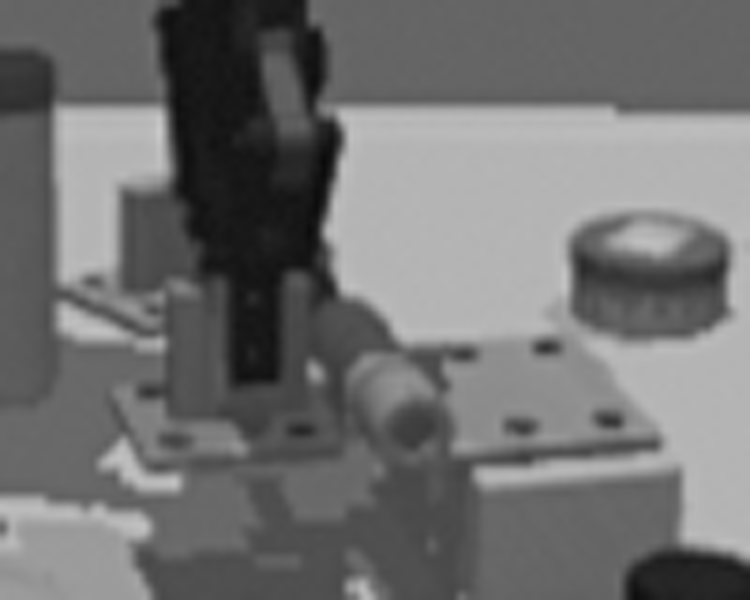

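The knuckle sits in the gap between the two fixed knuckles at crop (350,330), and the leaf is level. The wrist feels only the leaf's weight (−2 N), so nothing is jammed. From the hover measurements, the remaining misalignment is about 0.3 mm. I hand in.

```bash
python3 -c "
from rig import ticket
print(ticket.close_job())"
```

```text
the job is handed in; nothing more can be done
None
```

I stood the tube upright about 18 cm from the gap and am holding leaf_one level with its knuckle in the gap; the holes should line up to about 0.3 mm by estimate (the top camera was blocked), only the leaf's weight shows at the wrist, and I handed in at about 17 s.

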